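Clamp a relay board with the holder's thumbwheel

TASK

Get the relay board (the one with the tall black block) ready for soldering: set it down flat, block up, between the jaws of the grey board holder and let go, then roll the holder's recessed thumbwheel with a fingertip to bring the sliding jaw up until the board is held snugly between both jaws, its sprung pad pushed in about 3.5 mm and never bottomed. Press gently on the holder (under 20 N), close the jaw only by the wheel, not by pushing the jaw, and leave everything else where it lies.

Things in the scene. Friction and masses are not known exactly. Their poses are not given: they have to be found in the camera images.
- holder: Grey board holder, fixed, 190 mm long (x) by 90 wide (y), origin centre of underside, z up. The -x end is a deck 40 mm high (x -95 to -29) with a slot for the wheel, 14 mm wide, 48 long. The rest is a nest: floor 28 mm high, lips 6 mm high and 6 thick along both sides (43 mm between them), and a fixed jaw 14 mm above the floor, 12 thick, face at x +80 mm. The wheel and jaw belong to it.
- slot (a point): Point fixed to the holder at the middle of the slot, level with the deck's top (40 mm over the table), straight above the wheel's axle. The ribbed steel thumbwheel (44 mm diameter, 10 mm wide, axle along the holder's y) runs out of true: here it stands 5 to 9 mm proud of the deck, slowly changing as it turns; find it and follow it by touch. Its axle yields downward like a spring of 8 N/mm, 4 mm at most, and the jaw dips with it.
- wheel (a joint): Thumbwheel angle, rad, growing as its top rolls towards the holder's +x, which closes the jaw: 6 mm per rad, 0.27 mm per mm of rim; 0 is fully open, starts 0 to 1.33. The rim takes 3.6 N along it to turn, up to 6.5 N when clamping; a press of 8 to 10 N is usually enough; if the tip slips, press harder. The wheel stays where it is left. Several strokes of about 20 mm are needed.
- jaw: Sliding jaw: aluminium block 60 mm wide (holder y), 14 high. Origin on the nest floor under the free pad's face (the block lies 9 to 23 mm behind it, towards -x); axes as the holder's. Fully open the origin is at holder x +16 mm; it travels 24 mm towards +x. At the start the gap from pad to fixed jaw is 56 to 64 mm.
- pad (a joint): How far the sprung black pad (36 mm wide, 11 mm high) has been pushed back towards its jaw block, m: 0 free, 0.0065 bottomed. Spring 1.5 N/mm with 1 N preload. It starts to move when the jaw clamps the board; 3.5 mm is about 6 N.
- nest (a point): Point fixed to the holder on the nest floor (28 mm over the table), in the middle between the lips, where the centre of the board's underside is when it lies against the fixed jaw (25 mm from that face). Axes as the holder's.
- board: Relay board, loose, about 45 g: 50 mm (x) by 36 (y), 4 thick, with a black block 20 mm (x) by 16 (y) on its middle, from 4 to 24 mm above the underside; grip it by this block across y. Grey terminal 11 mm high at its -x end, pins 10 mm high at +x. Origin centre of underside, z up. Its x lies along the holder's x when clamped, either way round.
- other_board: Bystander: another circuit board of the same size but with three round aluminium cans and no tall block; not to be used; leave it
- tape: Bystander: roll of tape, 90 mm across, 45 mm high; leave it
- cutters: Bystander: side cutters, 100 mm long, short jaws; leave it
- pliers: Bystander: long-nose pliers, 120 mm long; leave it
- spool: Bystander: small metal spool, 50 mm across, 36 mm high; leave it
- flux: Bystander: small jar, 44 mm across, 35 mm high; leave it
Mind the look-alikes: they are no part of the job. What is shaped like the board but purple is not meant.

How it is judged (in metres and radians):
On the way:
1. the relay board lies flat in the nest between the jaws, let go, and not yet clamped (z of board in the frame of nest between -0.003 and 0.003 m and angle between board's own z axis and vertical below 0.08 rad and y of board in the frame of nest between -0.008 and 0.008 m and x of board in the frame of nest between -0.018 and 0.002 m and angle between the x axis of board and the x axis of nest, either way round below 0.3 rad and contact force between the fingers and board below 0.05 N and contact force between jaw and board below 1.5 N and value of joint pad below 0.001 m), for 0.2 s.
At the end, for the whole second after the job is handed in: The relay board lies flat in the nest (within 3 mm of the floor, tilt under 0.08 rad), against the fixed jaw (within 3 mm, within 8 mm sideways, square within 0.06 rad), clamped by the sliding jaw with over 2.5 N, the sprung pad pushed in 1.8 to 5.2 mm, at rest and let go (z of board in the frame of nest between -0.003 and 0.003 m and angle between board's own z axis and vertical below 0.08 rad and y of board in the frame of nest between -0.008 and 0.008 m and x of board in the frame of nest between -0.003 and 0.003 m and angle between the x axis of board and the x axis of nest, either way round below 0.06 rad and value of joint pad between 0.0018 and 0.0052 m and contact force between jaw and board above 2.5 N and linear speed of board below 0.005 m/s); the robot touches nothing.
It fails at once if the holder (wheel included) is pressed with more than 20 N (contact force between any of the fingers, the arm and holder above 20 N).
It fails at once if the sliding jaw is pushed directly by the robot (contact force between any of the fingers, the arm and jaw above 4 N).
It fails at once if the sprung pad is bottomed (over 6 mm) (value of joint pad above 0.006 m).
It fails at once if a bystander is moved more than 20 mm (distance of any of other_board, tape, cutters, pliers, spool, flux from where it was at the start of the episode above 0.02 m).
It also fails if it takes over 72 s, if anything falls off the work surface, if the arm or the gripper's body presses on something with over 40 N, if the wrist force passes 120 N, or if a joint passes its speed limit or range.

ROBOT

A 6-joint arm with a two-finger parallel gripper is mounted at the origin on the work surface. World frame = base frame: x ahead of the robot, y to its left, z up, the work surface at z = 0. Lengths are in m, angles in degrees, forces in N, time in s.
With the tool pointing down it reaches from about 0.375 to 0.9 m from the base axis. Payload 3.1 kg.
Tool frame: the origin (TCP) lies between the finger pads; the fingertips stand 22 mm ahead of it and the grasp point (between the pads) lies 3 mm ahead of it (bot.tip_extent is the distance from the TCP to the fingertips, in m); y points along the fingers, z is the direction in which the jaws open and shut, and the axes are right-handed (so a half turn about y gives the same grasp; the last joint's range is limited). The gripper opens to 87 mm and grips with 3 to 60 N. Pads are 19 mm wide; open, the fingers measure 117 mm over their backs; the gripper's body (75 mm by 190 mm) begins 51 mm behind the grasp point.
Start: joints at [-85.629, 30.224, 82.088, -0, 67.689, -10.227], TCP at [0.158, -0.605, 0.245] pointing down, gripper open.
Joint ranges: [-176.69, 176.69], [-43.24, 126.21], [12.49, 139.97], [-82, 262], [0, 151.66], [-163.58, 163.58]. Speed limits (degrees/s): [159.86, 159.86, 180, 180, 180, 180].

INTERFACE

Orientations are given as a 3x3 rotation matrix whose columns are the frame's x, y, z axes.
In Python, from rig import bot, eyes, models gives the robot as it stands. The module is installed in compiled form; this text tells all that it offers.
- The arm moves only by the tool arm_command, never from a script. Its arguments are lists of equal length, an entry for each row: "translation": the shift along the tool's x, y, z each as a share of 0.08 m, from -1 to 1, a list of three; "rotation": the turn, a rotation vector about the tool's x, y, z each as a share of 60 degrees, from -1 to 1, a list of three; "grip": the closure, from -1 (fully open) to 1 (shut), so that 0 is half open. In form: {"translation": [[x, y, z], ...], "rotation": [[rx, ry, rz], ...], "grip": [grip, ...]}. A call has 1 to 5 rows; each row is the pose to reach, as a shift and turn from the pose commanded when the call began, along the tool's axes at that moment; what a row does not reach only later rows make up. A row lasts 1/10 s, in which the tool goes at most 50 mm and 8.59 degrees, less where a joint would pass 70% of its speed; a pose out of reach is approached as far as the arm can. A call with a number of a shift or a turn outside -1 to 1 is refused whole. A call with a gripper value outside its range is refused whole. The fingers move at their own pace and stop on an object; the grip force is fixed at half the most. Time passes only in rows, so rows that repeat a pose let the fingers close. It gives the time, the measured TCP pose, the force and the opening at its end, in the units of the state.
- bot.read_state(): the state, without advancing time (a new reading comes with each control period).
- eyes.capture(name): name is "scene" or "top" or "wrist"; returns a dict with "image" (384x512x3 uint8, blue, green, red), "mtx" (3x3 intrinsics, pixels), "rvec" (rotation vector, rad) and "tvec" (3), from world to camera coordinates, as OpenCV has them; the wrist camera has in their place "hand_eye" (4x4, takes a point from camera to tool coordinates, whose origin is the TCP and whose axes are the tool frame's). Camera axes: x right, y down, z forward; pixel columns grow to the right and rows downward; lengths in m; the calibration is good to about 2 mm. The wrist camera is an equidistant fisheye: a pixel r from the principal point sees the ray r / f radians off the axis. A picture is of the moment at which its call begins: read the wrist's pose just before it. There is no depth.
- bot.hand_in(): hands the job in, once; it reports no verdict.
Trained networks look in the newest picture that a camera, given by its name, has taken for a name from the list of things; names that differ only in an ending like _2 or _b are one class to them, and where a whole thing is asked for, a point or a joint stands for the part that bears it (a point fixed in the world has none). Each returns a list of dicts, best first, with "conf" (0 to 1); they miss things now and then, are a little off and sometimes report something else, mostly with a low value. They report only what shows in the picture. A call takes as long as a camera call. They do not tell look-alikes from the thing itself.
- models.recognise(camera, thing): "extent" ([left, top, right, bottom] as shares, 0 to 1, of the picture: columns of its width, rows of its height, round what is visible of it).
- models.spot_point(camera, thing): "point" ([column, row] as shares, 0 to 1, of the picture: columns of its width, rows of its height: a listed point, or the origin of a listed thing).
The state is a dict: "time_s": time; "joint_positions": joint angles; "qvel": joint speeds; "tau": joint torques, N m; "position": TCP position; "tcp_rot": TCP orientation; "force": force on the tool from outside, world axes, zero at the start; "moment": the same for the moment, N m; "opening": opening from 0.0 (shut) to 1.0 (fully open).
Only numpy, scipy, OpenCV 4.12 (cv2) and the standard library are available. Lean on these libraries where they do the work, as an engineer would, in place of code of your own. Each camera call takes 0.05 s, during which the arm holds its last target. There are 200 camera calls.

## Working session

There is one attempt and no reset: what is moved stays moved. The work goes in short steps, Python scripts to look and compute and a tool call to move; the robot and the scene stay as the last step left them, time stands still between calls to the robot, and variables do not carry over. Pictures are saved under pics/ and viewed, about 8 in all and at most 12, crops included, and the job is handed in when it is done.

Besides the shell and the picture viewer there is one more tool, called after "Request:" as name(argument=value, ...) on one line, values as JSON. arm_command: Moves the arm, as the interface text tells. Shift numbers are shares of 0.08 m and turn numbers shares of 60 degrees, none past 1 either way. Its arguments: {"type":"object","properties":{"translation":{"type":"array"},"rotation":{"type":"array"},"grip":{"type":"array"}},"required":["translation","rotation","grip"]}

```bash
mkdir -p pics; cat > h.py <<'E'
import numpy as np, cv2
from rig import bot, eyes, models
def cap(n):
    s=bot.read_state(); c=eyes.capture(n); c['s']=s; return c
def ray(c,uv):
    K=c['mtx']; 
    if 'hand_eye' in c:
        x=(uv[0]-K[0,2])/K[0,0]; y=(uv[1]-K[1,2])/K[1,1]; r=np.hypot(x,y)+1e-12
        d=np.array([x/r*np.sin(r),y/r*np.sin(r),np.cos(r)])
        H=np.array(c['hand_eye']); R=np.array(c['s']['tcp_rot']); p=np.array(c['s']['position'])
        return p+R@H[:3,3], R@H[:3,:3]@d
    R=cv2.Rodrigues(np.array(c['rvec']))[0]; t=np.array(c['tvec']).ravel()
    d=np.linalg.inv(K)@np.array([uv[0],uv[1],1.]); return -R.T@t, R.T@d
def at(c,uv,z):
    o,d=ray(c,uv); return np.round(o+d*(z-o[2])/d[2],4)
def proj(c,P):
    P=np.atleast_2d(np.array(P,float)); K=c['mtx']
    if 'hand_eye' in c:
        H=np.array(c['hand_eye']); R=np.array(c['s']['tcp_rot']); p=np.array(c['s']['position'])
        q=((P-p)@R-H[:3,3])@H[:3,:3]; r=np.hypot(q[:,0],q[:,1]); th=np.arctan2(r,q[:,2])
        return np.c_[K[0,0]*th*q[:,0]/r+K[0,2],K[1,1]*th*q[:,1]/r+K[1,2]]
    return cv2.projectPoints(P,np.array(c['rvec']),np.array(c['tvec']),K,None)[0][:,0]
E
python3 - <<'E'
from h import *
s=bot.read_state(); print({k:np.round(v,3).tolist() for k,v in s.items()}, bot.tip_extent)
ims=[]
zz=dict(slot=.04,nest=.028,board=0,holder=0,jaw=.028,other_board=0,tape=0,cutters=0,pliers=0,spool=0,flux=0)
for n in('top','scene'):
    c=cap(n); ims.append(c['image'])
    for t in zz:
        for r in models.spot_point(n,t)[:3]:
            uv=np.array(r['point'])*[512,384]
            if r['conf']>.2: print(n,t,round(r['conf'],2),uv.round(),at(c,uv,zz[t]))
cv2.imwrite('pics/a.png',cv2.resize(ims[0],(800,600))); cv2.imwrite('pics/b.png',cv2.resize(ims[1],(800,600)))
E
```

```text
{'time_s': 0.0, 'joint_positions': [-85.627, 30.278, 82.157, -0.0, 67.691, -10.229], 'qvel': [-0.041, -0.055, -0.024, -0.094, 0.073, -0.02], 'tau': [-0.002, -44.004, -17.659, 0.063, 0.058, -0.0], 'position': [0.158, -0.604, 0.244], 'tcp_rot': [[-0.968, -0.0, 0.252], [-0.252, 0.002, -0.968], [-0.0, -1.0, -0.002]], 'force': [0.167, -0.682, 0.015], 'moment': [0.015, -0.058, 0.024], 'opening': 0.999} 0.022
top slot 0.83 [280. 195.] [ 0.5399 -0.0578  0.04  ]
top nest 0.65 [263. 153.] [ 0.6471 -0.0167  0.028 ]
top board 0.83 [207. 217.] [0.4862 0.1202 0.    ]
top board 0.72 [131. 221.] [0.4732 0.3073 0.    ]
top board 0.69 [161. 210.] [0.5025 0.2345 0.    ]
top holder 0.69 [272. 174.] [ 0.5979 -0.042   0.    ]
top jaw 0.78 [270. 165.] [ 0.6158 -0.033   0.028 ]
top other_board 0.76 [352. 187.] [ 0.5692 -0.2449  0.    ]
top tape 0.91 [156. 142.] [0.6754 0.2566 0.    ]
top cutters 0.52 [370. 152.] [ 0.6618 -0.2942  0.    ]
top cutters 0.46 [ 96. 195.] [0.5383 0.3985 0.    ]
top pliers 0.92 [ 94. 198.] [0.5297 0.4011 0.    ]
top spool 0.79 [397. 243.] [ 0.4289 -0.3563  0.    ]
scene slot 0.86 [233. 199.] [ 0.5229 -0.0375  0.04  ]
scene nest 0.92 [270. 222.] [ 0.6578 -0.0231  0.028 ]
scene nest 0.56 [192. 279.] [ 0.6892 -0.3067  0.028 ]
scene board 0.55 [289. 174.] [0.4943 0.2324 0.    ]
scene board 0.43 [262. 187.] [0.4872 0.1144 0.    ]
scene board 0.42 [299. 166.] [0.4817 0.2971 0.    ]
scene other_board 0.65 [183. 253.] [ 0.5748 -0.2534  0.    ]
scene tape 0.67 [337. 195.] [0.6735 0.2553 0.    ]
scene cutters 0.88 [192. 279.] [ 0.667 -0.292  0.   ]
scene pliers 0.64 [330. 159.] [0.5189 0.4155 0.    ]
scene spool 0.83 [116. 238.] [ 0.4104 -0.3546 -0.    ]
scene flux 0.59 [258. 219.] [ 0.6014 -0.0117  0.    ]
scene flux 0.53 [130. 271.] [ 0.545 -0.39  -0.   ]
```

View pics/a.png

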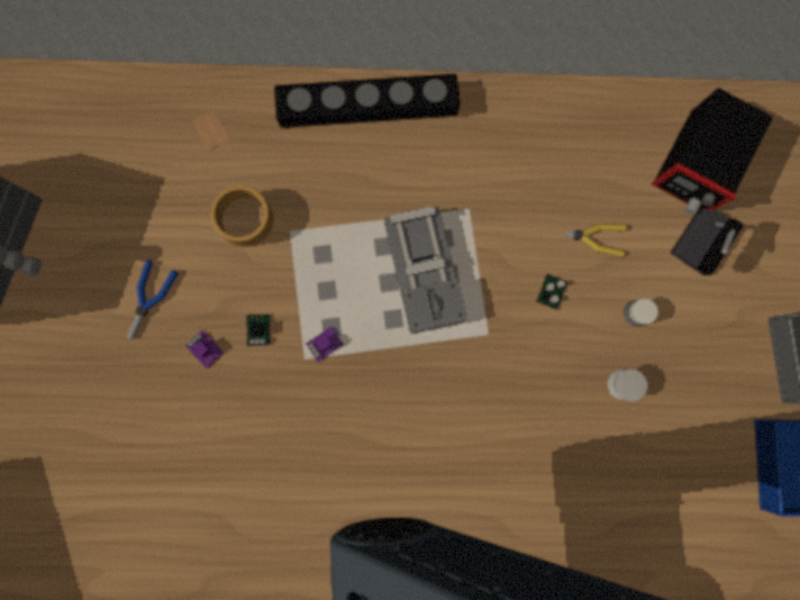

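View pics/b.png

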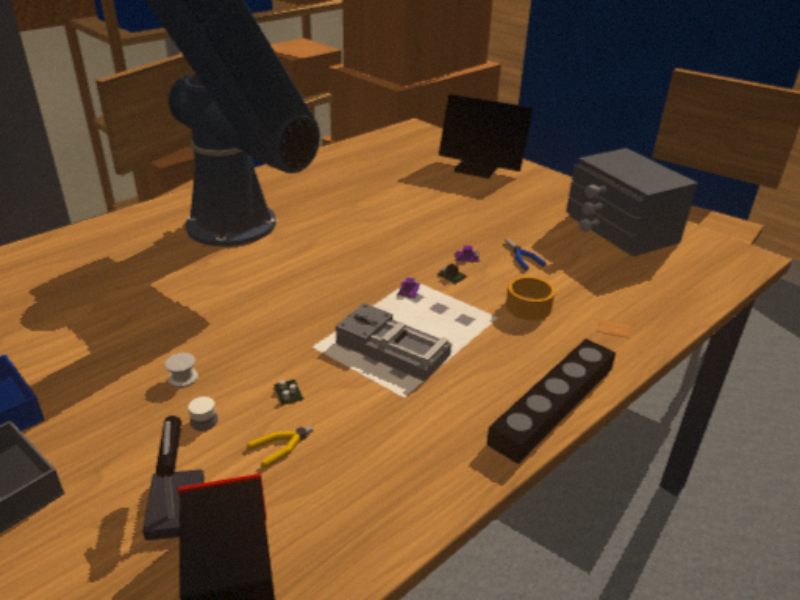

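Candidates for the board in the top view (512x384): (207,217) purple, (131,221) purple and (166,210) green with a black block. The third fits the description, at about (0.50, 0.234), and I'll confirm it with a close crop. I'm moving over there now.

Request:
arm_command(translation=[[-0.93,0,-0.67],[-0.93,0,-0.67]], rotation=[[0,0,0],[0,0,0]], grip=[-1,-1])

```text
time_s: 1.4
position: [0.2163, -0.5335, 0.2443]
tcp_rot: [[-0.968, 0.0, 0.25], [-0.25, 0.001, -0.968], [-0.001, -1.0, -0.0]]
force: [0.2, 0.5, 0.7]
opening: 1.001
```

Request:
arm_command(translation=[[-0.93,0,-0.67],[-0.93,0,-0.67]], rotation=[[0,0,0],[0,0,0]], grip=[-1,-1])

```text
time_s: 1.6
position: [0.2755, -0.4616, 0.2446]
tcp_rot: [[-0.968, 0.0, 0.252], [-0.252, 0.001, -0.968], [-0.0, -1.0, -0.001]]
force: [0.5, -0.3, 0.7]
opening: 0.998
```

Request:
arm_command(translation=[[-0.93,0,-0.67],[-0.93,0,-0.67]], rotation=[[0,0,0],[0,0,0]], grip=[-1,-1])

```text
time_s: 1.8
position: [0.3341, -0.3909, 0.2447]
tcp_rot: [[-0.968, 0.0, 0.252], [-0.252, 0.0, -0.968], [-0.0, -1.0, -0.0]]
force: [0.7, -0.4, -0.0]
opening: 1.002
```

Request:
arm_command(translation=[[-0.93,0,-0.67],[-0.93,0,-0.67]], rotation=[[0,0,0],[0,0,0]], grip=[-1,-1])

```text
time_s: 2.0
position: [0.3927, -0.3203, 0.2448]
tcp_rot: [[-0.968, 0.0, 0.252], [-0.252, 0.0, -0.968], [-0.0, -1.0, 0.0]]
force: [1.3, -0.0, 0.5]
opening: 0.997
```

Request:
arm_command(translation=[[-0.93,0,-0.67],[-0.93,0,-0.67]], rotation=[[0,0,0],[0,0,0]], grip=[-1,-1])

```text
time_s: 2.2
position: [0.4513, -0.2497, 0.2448]
tcp_rot: [[-0.968, 0.001, 0.253], [-0.253, -0.0, -0.968], [-0.001, -1.0, 0.0]]
force: [0.1, -0.4, -0.0]
opening: 0.998
```

Request:
arm_command(translation=[[-0.5,0,-0.96],[-0.5,0,-0.96]], rotation=[[0,0,0],[0,0,0]], grip=[-1,-1])

```text
time_s: 2.4
position: [0.47, -0.1647, 0.2446]
tcp_rot: [[-0.967, 0.0, 0.253], [-0.253, 0.001, -0.967], [-0.0, -1.0, -0.001]]
force: [0.5, -0.9, -0.0]
opening: 0.999
```

Request:
arm_command(translation=[[-0.5,0,-0.96],[-0.5,0,-0.96]], rotation=[[0,0,0],[0,0,0]], grip=[-1,-1])

```text
time_s: 2.6
position: [0.4888, -0.0803, 0.2447]
tcp_rot: [[-0.967, 0.0, 0.253], [-0.253, 0.0, -0.967], [-0.0, -1.0, -0.0]]
force: [0.1, -0.3, -0.4]
opening: 0.999
```

Request:
arm_command(translation=[[-0.5,0,-0.96],[-0.5,0,-0.96]], rotation=[[0,0,0],[0,0,0]], grip=[-1,-1])

```text
time_s: 2.8
position: [0.5083, 0.004, 0.2448]
tcp_rot: [[-0.967, 0.001, 0.253], [-0.253, 0.0, -0.967], [-0.001, -1.0, -0.0]]
force: [1.1, -0.8, 0.2]
opening: 1.0
```

```bash
python3 - <<'E'
from h import *
zz=dict(slot=.04,nest=.028,board=0,holder=0,jaw=.028)
c=cap('wrist')
for t in zz:
    for r in models.spot_point('wrist',t)[:3]:
        uv=np.array(r['point'])*[512,384]
        if r['conf']>.2: print(t,round(r['conf'],2),uv.round(),at(c,uv,zz[t]))
cv2.imwrite('pics/c.png',cv2.resize(c['image'],(800,600)))
np.save('c.npy',c,allow_pickle=True); print(c['mtx'],c['hand_eye'],c['s']['position'])
E
```

```text
slot 0.59 [305. 161.] [ 0.5427 -0.0487  0.04  ]
slot 0.55 [476. 215.] [ 0.5428 -0.3399  0.04  ]
nest 0.63 [309.  67.] [ 0.6526 -0.024   0.028 ]
board 0.86 [170. 171.] [0.4782 0.1165 0.    ]
board 0.78 [ 57. 153.] [0.4634 0.3049 0.    ]
board 0.58 [106. 139.] [0.5014 0.2201 0.    ]
holder 0.56 [301. 110.] [ 0.5998 -0.0331  0.    ]
holder 0.31 [469. 127.] [ 0.6653 -0.2971  0.    ]
jaw 0.64 [304.  95.] [ 0.6181 -0.0275  0.028 ]
[[297.31863964   0.         254.39225533]
 [  0.         297.31863964 197.08928537]
 [  0.           0.           1.        ]] [[-4.10290058e-04  9.52859257e-01  3.03412372e-01 -8.40434971e-02]
 [ 5.58771611e-04 -3.03412132e-01  9.52859258e-01 -1.40084225e-01]
 [ 9.99999760e-01  5.60486901e-04 -4.07943721e-04 -7.05519708e-04]
 [ 0.00000000e+00  0.00000000e+00  0.00000000e+00  1.00000000e+00]] [0.50827253 0.00403654 0.24477806]
```

View pics/c.png

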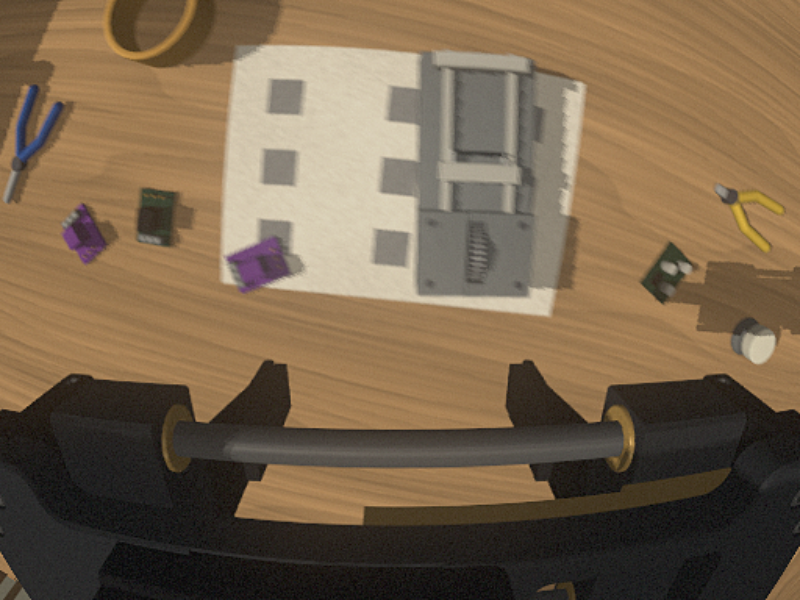

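The picture shows the holder, its wheel at (478,252), the jaw at (478,172) and the fixed jaw at (482,60). The relay board (green, black block) is at (157,217), with the purple look-alikes at (83,233) and (258,263).

```bash
python3 - <<'E'
from h import *
c=np.load('c.npy',allow_pickle=True).item()
g=lambda x,y,z: at(c,np.array([x,y])/1.5625,z)[:2]
BL,BR,TL,TR=g(417,295,.04),g(528,297,.04),g(420,210,.04),g(532,213,.04)
F=[g(432,52,.042),g(532,58,.042)]
print('deck',BL,BR,TL,TR,'widths',np.linalg.norm(BL-BR),np.linalg.norm(BL-TL))
w=BL-BR; print('yaw deck y',np.degrees(np.arctan2(-w[0],w[1])), 'sides',[np.degrees(np.arctan2(*(a-b)[::-1])) for a,b in((TL,BL),(TR,BR))])
w=F[0]-F[1]; print('yaw fixed',np.degrees(np.arctan2(-w[0],w[1])),F)
print('slot',g(478,252,.045),'rails',g(451,140,.034),g(509,140,.034))
b=[g(141,188,.004),g(178,190,.004),g(175,245,.004),g(137,244,.004)]; print('board',b,np.mean(b,0),[np.degrees(np.arctan2(*(b[i]-b[j])[::-1])) for i,j in((0,3),(1,2))])
im=c['image']; cv2.imwrite('pics/d.png',np.hstack([cv2.resize(im[100:180,30:130],(500,400),interpolation=2), np.zeros((400,10,3),np.uint8)]))
cv2.imwrite('pics/e.png',cv2.resize(im[20:200,250:360],(0,0),fx=3.3,fy=3.3,interpolation=2))
E
python3 -c "
import cv2,numpy as np
a=cv2.imread('pics/d.png');b=cv2.imread('pics/e.png');a=cv2.resize(a,(400,314));
o=np.zeros((600,800,3),np.uint8);o[:314,:400]=a;b=b[:600,:390];o[:b.shape[0],405:405+b.shape[1]]=b;cv2.imwrite('pics/f.png',o)"
```

```text
deck [ 0.4972 -0.0135] [ 0.5183 -0.0995] [0.5611 0.0016] [ 0.5826 -0.0814] widths 0.08855060699961351 0.06565988120610643
yaw deck y 13.78515428588475 sides [np.float64(13.29548227511766), np.float64(15.721539377888682)]
yaw fixed 14.85257886599048 [array([0.6783, 0.0237]), array([ 0.6975, -0.0487])]
slot [ 0.5427 -0.0484] rails [ 0.6182 -0.0073] [ 0.6312 -0.0497]
board [array([0.5233, 0.2479]), array([0.5283, 0.2089]), array([0.4789, 0.2037]), array([0.4711, 0.2445])] [0.5004  0.22625] [np.float64(3.7266449232392813), np.float64(6.009005957494537)]
```

View pics/f.png

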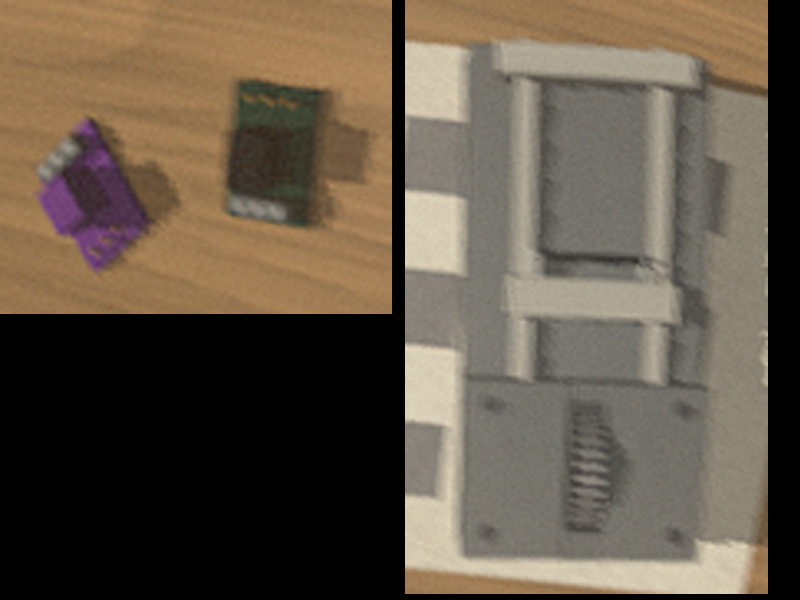

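The crop confirms it: a green board with a tall black block, its terminal towards the robot, yaw about 5.5°. Holder yaw is about 14.5°, with the slot at (0.541,-0.0485) and the nest at about (0.654,-0.020).

Request:
arm_command(translation=[[-0.2,0.2,-0.9],[-0.2,0.2,-0.9]], rotation=[[0,0,0],[0,0,0]], grip=[0,0])

```text
time_s: 3.3
position: [0.505, 0.075, 0.2281]
tcp_rot: [[-0.969, -0.001, 0.248], [-0.248, 0.001, -0.969], [0.001, -1.0, -0.001]]
force: [-0.1, 0.1, 0.8]
opening: 0.892
```

Request:
arm_command(translation=[[-0.2,0.2,-0.9],[-0.2,0.2,-0.9]], rotation=[[0,0,0],[0,0,0]], grip=[0,0])

```text
time_s: 3.5
position: [0.5024, 0.1497, 0.2119]
tcp_rot: [[-0.968, -0.001, 0.25], [-0.25, 0.001, -0.968], [0.001, -1.0, -0.001]]
force: [-0.8, -1.0, 0.5]
opening: 0.722
```

Request:
arm_command(translation=[[-0.2,0.8,-0.9],[-0.2,0.8,-0.9],[-0.2,0.8,-0.9]], rotation=[[0,0.15,0],[0,0.15,0],[0,0.15,0]], grip=[0,0,0])

```text
time_s: 3.8
position: [0.4975, 0.2239, 0.1447]
tcp_rot: [[-0.995, -0.008, 0.099], [-0.099, -0.001, -0.995], [0.008, -1.0, 0.0]]
force: [-0.8, -0.1, 0.0]
opening: 0.52
```

```bash
python3 - <<'E'
from h import *
c=cap('wrist'); np.save('c.npy',c,allow_pickle=True)
for r in models.spot_point('wrist','board')[:3]:
    uv=np.array(r['point'])*[512,384]; print(round(r['conf'],2),uv.round(),at(c,uv,0))
print(c['s']['position'])
cv2.imwrite('pics/g.png',cv2.resize(c['image'],(800,600)))
E
```

```text
0.91 [253. 187.] [0.4995 0.2265 0.    ]
0.81 [172. 212.] [0.4649 0.3086 0.    ]
0.56 [350. 214.] [0.4811 0.1204 0.    ]
[0.49746466 0.22385167 0.14468364]
```

View pics/g.png

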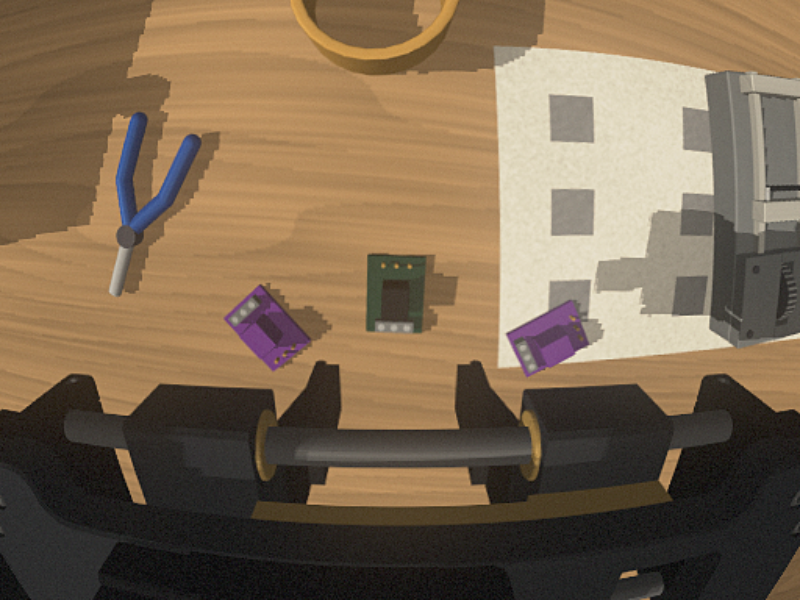

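The board sits at (396,293), nearly square to the tool, with clear space for the fingers.

```bash
python3 - <<'E'
from h import *
c=np.load('c.npy',allow_pickle=True).item()
g=lambda x,y,z: at(c,np.array([x,y])/1.5625,z)[:2]
b=[g(368,255,.004),g(426,256,.004),g(422,333,.004),g(367,331,.004)]; m=np.mean(b,0)
print(b,m,[np.degrees(np.arctan2(*(b[i]-b[j])[::-1])) for i,j in((0,3),(1,2))])
print('block top y',g(383,295,.024),g(409,295,.024))
R=np.array(c['s']['tcp_rot']);d=np.r_[m,0.029]-c['s']['position'];print(d,R.T@d/.08)
E
```

```text
[array([0.5231, 0.2455]), array([0.526 , 0.2099]), array([0.4754, 0.2065]), array([0.4732, 0.2421])] [0.499425 0.226   ] [np.float64(3.89789623673885), np.float64(3.844135576292398)]
block top y [0.5044 0.2339] [0.5059 0.2188]
[ 0.00196034  0.00214833 -0.11568364] [-0.03856723  1.44578113 -0.02446496]
```

Request:
arm_command(translation=[[-0.04,0.5,-0.025],[-0.04,0.9,-0.025],[-0.04,0.9,-0.025]], rotation=[[0,0.025,0],[0,0.025,0],[0,0.025,0]], grip=[0,0,0])

```text
time_s: 4.2
position: [0.5018, 0.2223, 0.0746]
tcp_rot: [[-0.998, -0.006, 0.069], [-0.069, -0.002, -0.998], [0.006, -1.0, 0.001]]
force: [-0.3, 0.3, 0.0]
opening: 0.503
```

Request:
arm_command(translation=[[0,0.35,0],[0,0.53,0],[0,0.53,0]], rotation=[[0,0,0],[0,0,0],[0,0,0]], grip=[0,0,0])

```text
time_s: 4.5
position: [0.503, 0.2238, 0.0341]
tcp_rot: [[-0.998, -0.002, 0.07], [-0.07, -0.0, -0.998], [0.002, -1.0, 0.0]]
force: [-0.0, -0.3, -0.8]
opening: 0.501
```

Request:
arm_command(translation=[[0,0,0],[0,0,0],[0,0,0],[0,0,0],[0,0,0]], rotation=[[0,0,0],[0,0,0],[0,0,0],[0,0,0],[0,0,0]], grip=[1,1,1,1,1])

```text
time_s: 5.0
position: [0.5034, 0.2252, 0.0348]
tcp_rot: [[-0.997, 0.001, 0.072], [-0.072, 0.0, -0.997], [-0.001, -1.0, -0.0]]
force: [-0.5, -0.6, 3.8]
opening: 0.176
```

Request:
arm_command(translation=[[0,-0.3,0],[0,-0.8,0],[0,-0.8,0]], rotation=[[0,0,0],[0,0,0],[0,0,0]], grip=[1,1,1])

```text
time_s: 5.3
position: [0.5061, 0.2258, 0.1022]
tcp_rot: [[-0.997, 0.009, 0.072], [-0.072, 0.002, -0.997], [-0.009, -1.0, -0.001]]
force: [0.7, 0.8, -0.9]
opening: 0.179
```

Request:
arm_command(translation=[[0,-0.4,0],[0,-0.7,0.6],[0,-0.7,0.9],[0,-0.7,0.9]], rotation=[[0,0,0],[0,0,0],[0,0,0],[0,0,0]], grip=[1,1,1,1])

```text
time_s: 5.7
position: [0.5087, 0.1507, 0.1546]
tcp_rot: [[-0.998, 0.001, 0.068], [-0.068, -0.001, -0.998], [-0.001, -1.0, 0.001]]
force: [0.1, -0.7, -0.1]
opening: 0.176
```

Request:
arm_command(translation=[[-0.56,0,0.75],[-0.56,0,0.75]], rotation=[[0,0,0],[0,0,0]], grip=[1,1])

```text
time_s: 5.9
position: [0.559, 0.0955, 0.1537]
tcp_rot: [[-0.997, 0.002, 0.071], [-0.071, -0.0, -0.997], [-0.002, -1.0, 0.0]]
force: [0.6, 0.4, -0.7]
opening: 0.178
```

Request:
arm_command(translation=[[-0.56,0,0.75],[-0.56,0,0.75]], rotation=[[0,0,0],[0,0,0]], grip=[1,1])

```text
time_s: 6.1
position: [0.6085, 0.038, 0.1534]
tcp_rot: [[-0.998, 0.002, 0.07], [-0.07, -0.001, -0.998], [-0.002, -1.0, 0.001]]
force: [0.7, 1.0, -0.8]
opening: 0.179
```

Request:
arm_command(translation=[[-0.56,0,0.75],[-0.56,0.1,0.75],[-0.56,0.1,0.75],[-0.56,0.1,0.75]], rotation=[[0,-0.09,0],[0,-0.175,0],[0,-0.175,0],[0,-0.175,0]], grip=[1,1,1,1])

```text
time_s: 6.5
position: [0.654, -0.0161, 0.1444]
tcp_rot: [[-0.968, -0.004, 0.251], [-0.251, 0.001, -0.968], [0.003, -1.0, -0.002]]
force: [0.4, 0.1, -1.0]
opening: 0.178
```

```bash
python3 - <<'E'
from h import *
c=cap('wrist'); np.save('c2.npy',c,allow_pickle=True); s=bot.read_state()
print(c['s']['position'].round(4) if hasattr(c['s']['position'],'round') else c['s']['position'],np.round(c['s']['tcp_rot'],3).tolist())
for t,z in (('nest',.028),('jaw',.028),('slot',.04),('board',.1)):
  for r in models.spot_point('wrist',t)[:2]:
    uv=np.array(r['point'])*[512,384]; print(t,round(r['conf'],2),uv.round(),at(c,uv,z))
cv2.imwrite('pics/i.png',cv2.resize(c['image'],(800,600)))
E
```

```text
[ 0.654  -0.0161  0.1444] [[-0.968, -0.004, 0.251], [-0.251, 0.001, -0.968], [0.003, -1.0, -0.002]]
nest 0.64 [262. 203.] [ 0.6517 -0.0227  0.028 ]
slot 0.8 [260. 308.] [ 0.5447 -0.0497  0.04  ]
board 0.79 [ 11. 258.] [0.5602 0.2007 0.1   ]
board 0.68 [256. 242.] [ 0.6466 -0.0181  0.1   ]
```

View pics/i.png

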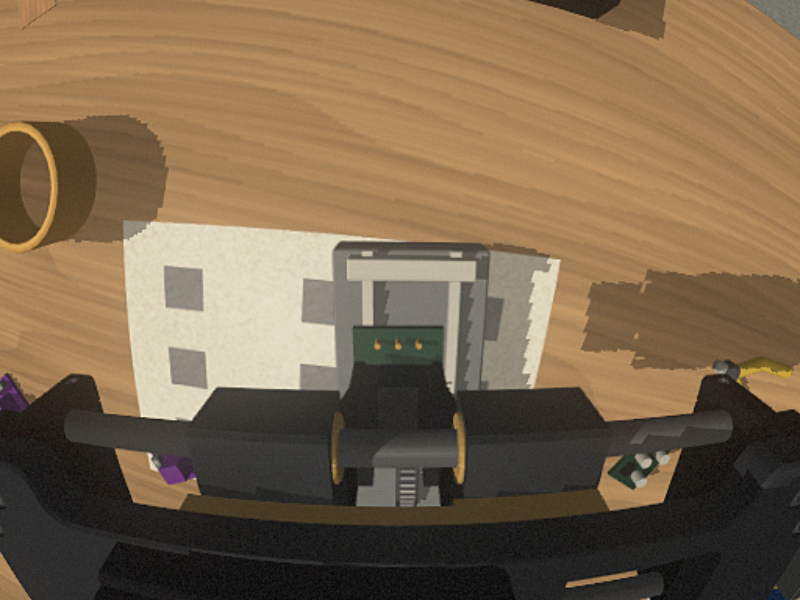

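The picture shows the board level in the gripper, front edge at (354–443, 327), above the nest. The fixed jaw's face edge is at row 281 and the inner lip edges are at columns 373 and 447.

```bash
python3 - <<'E'
from h import *
c=np.load('c2.npy',allow_pickle=True).item()
g=lambda x,y,z: at(c,np.array([x,y])/1.5625,z)[:2]
f=[g(347,281,.042),g(476,281,.042)]; l=[g(373,305,.034),g(447,305,.034)]
b=[g(354,327,.1136),g(443,327,.1136)]
w=f[0]-f[1]; print('yaw',np.degrees(np.arctan2(-w[0],w[1])),np.linalg.norm(w)); w=b[0]-b[1]; print('byaw',np.degrees(np.arctan2(-w[0],w[1])),np.linalg.norm(w))
a=np.radians(14.5); X=np.array([np.cos(a),np.sin(a)]);Y=np.array([-X[1],X[0]])
p=np.array(c['s']['position'])[:2]
for n,q in(('face',f),('lip',l),('board',b)): print(n,[((i-p)@X*1e3).round(1) for i in q],[((i-p)@Y*1e3).round(1) for i in q])
E
```

```text
yaw 14.651876331281299 0.06997556716454678
byaw 14.59326821889936 0.03492678055590009
face [np.float64(21.8), np.float64(22.0)] [np.float64(28.4), np.float64(-41.6)]
lip [np.float64(5.7), np.float64(5.7)] [np.float64(14.9), np.float64(-27.0)]
board [np.float64(21.7), np.float64(21.7)] [np.float64(18.0), np.float64(-17.0)]
```

Request:
arm_command(translation=[[0.056,0.2,0.078],[0.056,0.5,0.078],[0.056,0.8,0.078],[0.056,0.85,0.078],[0.056,0.85,0.078]], rotation=[[0,0,0],[0,0,0],[0,0,0],[0,0,0],[0,0,0]], grip=[1,1,1,1,1])

```text
time_s: 7.25
position: [0.6517, -0.0233, 0.0777]
tcp_rot: [[-0.968, -0.002, 0.253], [-0.253, 0.0, -0.968], [0.002, -1.0, -0.001]]
force: [0.7, -0.6, -0.3]
opening: 0.18
```

Request:
arm_command(translation=[[0,0,0],[0,0,0]], rotation=[[0,0,0],[0,0,0]], grip=[1,1])

```text
time_s: 7.45
position: [0.6534, -0.024, 0.0797]
tcp_rot: [[-0.968, 0.003, 0.252], [-0.252, -0.001, -0.968], [-0.003, -1.0, 0.001]]
force: [-0.2, -0.4, -0.3]
opening: 0.18
```

Request:
arm_command(translation=[[0.025,0.06,-0.012],[0.025,0.12,-0.012],[0.025,0.18,-0.012],[0.025,0.18,-0.012],[0.025,0.18,-0.012]], rotation=[[0,0,0],[0,0,0],[0,0,0],[0,0,0],[0,0,0]], grip=[1,1,1,1,1])

```text
time_s: 7.95
position: [0.65, -0.0235, 0.0634]
tcp_rot: [[-0.968, -0.001, 0.252], [-0.252, 0.0, -0.968], [0.001, -1.0, -0.0]]
force: [-0.4, -0.4, -0.2]
opening: 0.177
```

Request:
arm_command(translation=[[0,0.01,0],[0,0.02,0],[0,0.02,0]], rotation=[[0,0,0],[0,0,0],[0,0,0]], grip=[1,1,1])

```text
time_s: 8.25
position: [0.6502, -0.0236, 0.0628]
tcp_rot: [[-0.968, 0.0, 0.252], [-0.252, -0.0, -0.968], [-0.0, -1.0, 0.0]]
force: [-1.8, -0.2, 4.2]
opening: 0.177
```

```bash
python3 - <<'E'
from h import *
c=cap('wrist'); np.save('c3.npy',c,allow_pickle=True)
print(np.round(c['s']['position'],4),np.round(c['s']['force'],1))
cv2.imwrite('pics/j.png',cv2.resize(c['image'][120:270,180:350],(800,706),interpolation=2)[:600])
E
```

```text
[ 0.6502 -0.0236  0.0628] [-1.8 -0.2  4.2]
```

View pics/j.png

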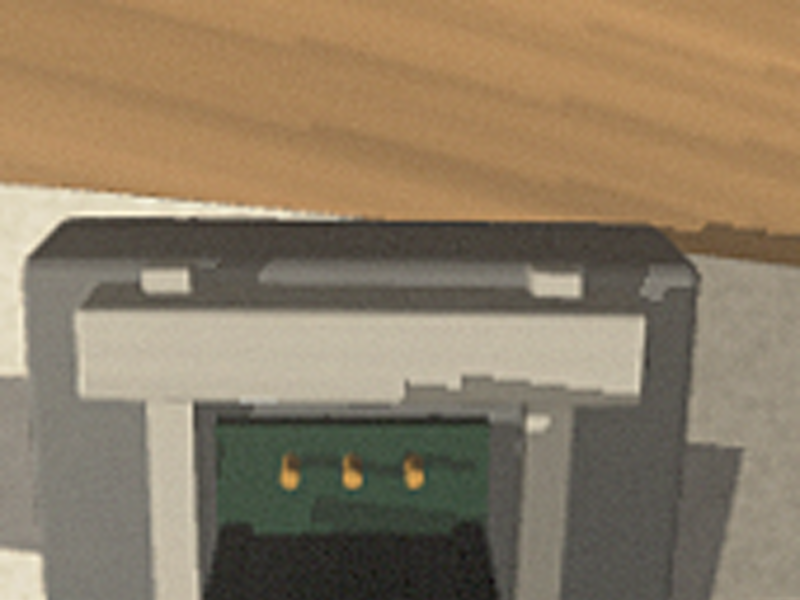

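The board lies between the lips in front of the fixed jaw and is touching the floor (4 N). I'm letting go.

Request:
arm_command(translation=[[0,0,0],[0,0,0],[0,0,0],[0,-0.1,0],[0,-0.1,0]], rotation=[[0,0,0],[0,0,0],[0,0,0],[0,0,0],[0,0,0]], grip=[0.2,0.2,0.2,0.2,0.2])

```text
time_s: 8.8
position: [0.651, -0.0237, 0.0712]
tcp_rot: [[-0.968, 0.002, 0.252], [-0.252, -0.0, -0.968], [-0.002, -1.0, 0.001]]
force: [-0.5, -0.4, -0.5]
opening: 0.391
```

Request:
arm_command(translation=[[0,-0.4,0],[0,-0.9,0],[0,-0.9,0]], rotation=[[0,0,0],[0,0,0],[0,0,0]], grip=[0.2,0.2,0.2])

```text
time_s: 9.1
position: [0.6544, -0.0243, 0.1481]
tcp_rot: [[-0.968, 0.012, 0.252], [-0.252, -0.002, -0.968], [-0.011, -1.0, 0.005]]
force: [1.4, 0.0, 1.5]
opening: 0.398
```

Request:
arm_command(translation=[[0.5,0,0],[0.95,0,0],[0.95,0,0]], rotation=[[0,0,0],[0,0,0],[0,0,0]], grip=[1,1,1])

```text
time_s: 9.4
position: [0.5703, -0.0423, 0.1411]
tcp_rot: [[-0.968, -0.009, 0.251], [-0.251, 0.002, -0.968], [0.008, -1.0, -0.004]]
force: [0.4, 0.4, -0.1]
opening: 0.207
```

Request:
arm_command(translation=[[0.5,0,0],[0.95,0,0],[0.95,0,0]], rotation=[[0,0,0],[0,0,0],[0,0,0]], grip=[1,1,1])

```text
time_s: 9.7
position: [0.4978, -0.0612, 0.1414]
tcp_rot: [[-0.968, -0.007, 0.251], [-0.251, 0.002, -0.968], [0.007, -1.0, -0.004]]
force: [0.0, 0.5, -0.5]
opening: 0.019
```

```bash
python3 - <<'E'
from h import *
c=cap('wrist'); np.save('c4.npy',c,allow_pickle=True)
print(np.round(c['s']['position'],4),np.round(c['s']['force'],1))
for t,z in (('nest',.028),('jaw',.028),('slot',.04),('board',.028)):
  for r in models.spot_point('wrist',t)[:2]:
    uv=np.array(r['point'])*[512,384]; print(t,round(r['conf'],2),uv.round(),at(c,uv,z))
cv2.imwrite('pics/k.png',cv2.resize(c['image'][60:270,130:410],(800,600),interpolation=2))
E
```

```text
[ 0.4978 -0.0612  0.1414] [ 0.   0.5 -0.5]
nest 0.36 [260.  27.] [ 0.6449 -0.0263  0.028 ]
jaw 0.62 [257.  60.] [ 0.6163 -0.031   0.028 ]
slot 0.97 [259. 150.] [ 0.5436 -0.0518  0.04  ]
board 0.72 [259.  26.] [ 0.6458 -0.0258  0.028 ]
```

View pics/k.png

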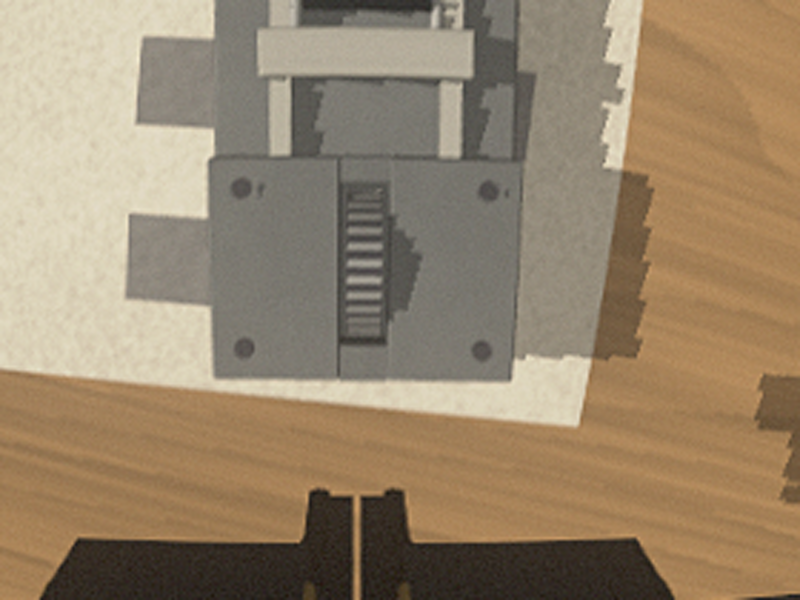

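The board is in the nest and the gripper is clear. The slot is at crop (363,263), with the wheel visible in it; the block's top runs from row 30 to row 70 and the deck from 157 to 380. Now computing the geometry.

```bash
python3 - <<'E'
from h import *
c=np.load('c4.npy',allow_pickle=True).item()
g=lambda x,y,z: at(c,np.array([x,y])*.35+[130,60],z)[:2]
a=np.radians(14.6); X=np.array([np.cos(a),np.sin(a)]);Y=np.array([-X[1],X[0]]); p=np.array(c['s']['position'])[:2]
D=dict(deckF=[g(210,157,.04),g(522,157,.04)],deckB=[g(214,379,.04),g(513,380,.04)],slotN=[g(340,345,.04),g(387,345,.04)],slotF=[g(340,181,.04),g(387,181,.04)],
 blkF=[g(258,30,.042),g(472,30,.042)],blkB=[g(258,74,.042),g(473,74,.042)],
 blkB2=[g(258,77,.042)])
for n,q in D.items(): print(n,[((i-p)@X*1e3).round(1) for i in q],[((i-p)@Y*1e3).round(1) for i in q])
s=np.mean(D['slotN']+D['slotF'],0); print('slot',s,'p',p,'tool deltas (tx,tz)/.08',-(s-p)@X/.08,-(s-p)@Y/.08)
im=c['image']; g1=cv2.cvtColor(im,6).astype(int); print('col profile', g1[62:120,235:250].mean(1).round().astype(int))
E
```

```text
deckF [np.float64(76.3), np.float64(76.4)] [np.float64(42.3), np.float64(-46.1)]
deckB [np.float64(10.5), np.float64(10.2)] [np.float64(43.6), np.float64(-46.1)]
slotN [np.float64(20.9), np.float64(20.9)] [np.float64(5.8), np.float64(-8.1)]
slotF [np.float64(68.9), np.float64(68.8)] [np.float64(5.4), np.float64(-7.8)]
blkF [np.float64(112.1), np.float64(112.2)] [np.float64(28.0), np.float64(-31.1)]
blkB [np.float64(99.6), np.float64(99.6)] [np.float64(28.0), np.float64(-31.5)]
blkB2 [np.float64(98.6)] [np.float64(28.1)]
slot [ 0.54155 -0.05105] p [ 0.49782068 -0.06123425] tool deltas (tx,tz)/.08 -0.5610549910144442 0.01459289575423111
col profile [ 54  69  85  88  86  83  88 127 166 173 171 173 173 174 172 173 174 174
 172 171 172 175 177 165 123  84  95 106 110 111 105 103 105 106 106 104
 108 107 108 107 110 110 108 107 103 102 103 102 104 105 106 102  91  98
 114 115 115 113]
```

The jaw is essentially fully open (origin about +16), so about 17.5 mm of closing (65 mm of rim) is needed. I'm going above the wheel at slot x −9 mm.

Request:
arm_command(translation=[[-0.449,0.2,0.015],[-0.449,0.6,0.015],[-0.449,0.7,0.015],[-0.449,0.7,0.015],[-0.449,0.7,0.015]], rotation=[[0,0,0],[0,0,0],[0,0,0],[0,0,0],[0,0,0]], grip=[1,1,1,1,1])

```text
time_s: 10.45
position: [0.5382, -0.0539, 0.0864]
tcp_rot: [[-0.968, -0.0, 0.252], [-0.252, 0.0, -0.968], [0.0, -1.0, -0.0]]
force: [-0.1, 0.1, -0.2]
opening: 0.003
```

Request:
arm_command(translation=[[0,0,0],[0,0,0]], rotation=[[0,0,0],[0,0,0]], grip=[1,1])

```text
time_s: 10.65
position: [0.5386, -0.0542, 0.0873]
tcp_rot: [[-0.968, 0.002, 0.252], [-0.252, -0.001, -0.968], [-0.002, -1.0, 0.001]]
force: [-0.6, 0.8, 0.5]
opening: 0.003
```

Request:
arm_command(translation=[[0.07,0.06,-0.029],[0.07,0.12,-0.029],[0.07,0.17,-0.029],[0.07,0.17,-0.029],[0.07,0.17,-0.029]], rotation=[[0,0,0],[0,0,0],[0,0,0],[0,0,0],[0,0,0]], grip=[1,1,1,1,1])

```text
time_s: 11.15
position: [0.5321, -0.0531, 0.0723]
tcp_rot: [[-0.968, -0.0, 0.252], [-0.252, 0.0, -0.968], [0.0, -1.0, -0.0]]
force: [0.1, -0.2, 0.3]
opening: 0.01
```

Request:
arm_command(translation=[[0,0.01,0],[0,0.02,0],[0,0.03,0],[0,0.03,0]], rotation=[[0,0,0],[0,0,0],[0,0,0],[0,0,0]], grip=[1,1,1,1])

```text
time_s: 11.55
position: [0.5323, -0.0531, 0.0704]
tcp_rot: [[-0.968, 0.0, 0.252], [-0.252, -0.0, -0.968], [-0.0, -1.0, 0.0]]
force: [-0.8, 0.7, 2.8]
opening: 0.003
```

Request:
arm_command(translation=[[0,0.005,0],[0,0.01,0],[0,0.01,0],[0,0.01,0]], rotation=[[0,0,0],[0,0,0],[0,0,0],[0,0,0]], grip=[1,1,1,1])

```text
time_s: 11.95
position: [0.5323, -0.0532, 0.0699]
tcp_rot: [[-0.968, 0.001, 0.252], [-0.252, -0.0, -0.968], [-0.001, -1.0, 0.0]]
force: [-0.8, -0.2, 5.9]
opening: 0.006
```

Request:
arm_command(translation=[[0,0.006,0],[0,0.011,0],[-0.025,0.011,0],[-0.05,0.011,0],[-0.05,0.011,0]], rotation=[[0,0,0],[0,0,0],[0,0,0],[0,0,0],[0,0,0]], grip=[1,1,1,1,1])

```text
time_s: 12.45
position: [0.5354, -0.0524, 0.0694]
tcp_rot: [[-0.968, -0.001, 0.253], [-0.253, -0.001, -0.968], [0.001, -1.0, 0.0]]
force: [-3.6, -2.2, 9.9]
opening: 0.004
```

Gripping the wheel: 9.9 N press, about 4.2 N tangential. Continuing the stroke.

Request:
arm_command(translation=[[-0.03,0,0],[-0.06,0,0],[-0.085,0,0],[-0.085,0,0]], rotation=[[0,0,0],[0,0,0],[0,0,0],[0,0,0]], grip=[1,1,1,1])

```text
time_s: 12.85
position: [0.5422, -0.0507, 0.0695]
tcp_rot: [[-0.968, -0.001, 0.253], [-0.253, -0.001, -0.968], [0.001, -1.0, 0.0]]
force: [-3.6, -1.2, 9.6]
opening: 0.004
```

Force is stable; 10 mm more.

Request:
arm_command(translation=[[-0.03,0,0],[-0.06,0,0],[-0.09,0,0],[-0.105,0,0],[-0.105,0,0]], rotation=[[0,0,0],[0,0,0],[0,0,0],[0,0,0],[0,0,0]], grip=[1,1,1,1,1])

```text
time_s: 13.35
position: [0.5506, -0.0486, 0.0695]
tcp_rot: [[-0.968, -0.0, 0.253], [-0.253, -0.001, -0.968], [0.0, -1.0, 0.001]]
force: [-2.5, -0.8, 9.3]
opening: 0.006
```

```bash
cat > jw.py <<'E'
from h import *
import sys
c=cap('wrist'); np.save('cj.npy',c,allow_pickle=True); print(np.round(c['s']['position'],4),np.round(c['s']['force'],1))
# grey profile along holder X at offset rows, z=.042, slot-based frame
a=np.radians(14.6); X=np.array([np.cos(a),np.sin(a)]);Y=np.array([-X[1],X[0]]); s=np.array([.5416,-.0510])
g=cv2.cvtColor(c['image'],6).astype(np.float32)
xs=np.arange(-40,90,.5)
prof=[]
for yo in (24,26,-26):
    P=[np.r_[s+X*(x+62)/1e3+Y*yo/1e3,.042] for x in xs]
    q=proj(c,P).astype(np.float32); prof.append(cv2.remap(g,q[:,0].reshape(1,-1),q[:,1].reshape(1,-1),1)[0])
d=[np.gradient(cv2.GaussianBlur(p.reshape(1,-1),(5,1),0)[0]) for p in prof]
for e in d:
    print('rise/fall:',[(xs[i],round(float(e[i]),1)) for i in range(1,len(e)-1) if abs(e[i])>7 and abs(e[i])>=abs(e[i-1]) and abs(e[i])>abs(e[i+1])])
E
python3 jw.py
```

```text
[ 0.5506 -0.0486  0.0695] [-2.5 -0.8  9.3]
rise/fall: [(np.float64(-30.5), -15.7), (np.float64(-28.5), 39.9), (np.float64(10.0), -20.4), (np.float64(11.5), 24.2), (np.float64(75.5), -29.1), (np.float64(78.0), 22.4)]
rise/fall: [(np.float64(-30.5), -16.8), (np.float64(-28.5), 34.0), (np.float64(-2.5), 8.8), (np.float64(10.0), -24.2), (np.float64(12.0), 14.8), (np.float64(73.5), -10.6), (np.float64(78.0), 22.8), (np.float64(89.0), -8.4)]
rise/fall: [(np.float64(-31.0), -7.2), (np.float64(-29.0), 28.0), (np.float64(-27.0), -14.1), (np.float64(-20.5), 12.6), (np.float64(-3.0), 9.9), (np.float64(9.5), -21.0), (np.float64(11.0), 26.3), (np.float64(35.0), -19.2), (np.float64(54.0), 20.6), (np.float64(75.0), -28.5), (np.float64(77.5), 22.2)]
```

Request:
arm_command(translation=[[0,-0.06,0],[0,-0.1,0],[0.13,-0.1,0],[0.25,-0.1,0],[0.25,-0.1,0]], rotation=[[0,0,0],[0,0,0],[0,0,0],[0,0,0],[0,0,0]], grip=[1,1,1,1,1])

```text
time_s: 13.9
position: [0.5286, -0.0531, 0.0759]
tcp_rot: [[-0.968, -0.004, 0.251], [-0.251, 0.001, -0.968], [0.004, -1.0, -0.002]]
force: [0.9, -0.1, 0.6]
opening: 0.002
```

Request:
arm_command(translation=[[0,0.04,0],[0,0.07,0],[0,0.085,0],[0,0.085,0],[0,0.085,0]], rotation=[[0,0,0],[0,0,0],[0,0,0],[0,0,0],[0,0,0]], grip=[1,1,1,1,1])

```text
time_s: 14.4
position: [0.5316, -0.0535, 0.0701]
tcp_rot: [[-0.968, 0.0, 0.252], [-0.252, -0.0, -0.968], [-0.0, -1.0, 0.0]]
force: [-1.5, -0.2, 5.8]
opening: 0.005
```

Request:
arm_command(translation=[[0,0.006,0],[0,0.01,0],[-0.04,0.01,0],[-0.08,0.01,0],[-0.1,0.01,0]], rotation=[[0,0,0],[0,0,0],[0,0,0],[0,0,0],[0,0,0]], grip=[1,1,1,1,1])

```text
time_s: 14.9
position: [0.5391, -0.0516, 0.0696]
tcp_rot: [[-0.968, -0.001, 0.253], [-0.253, -0.001, -0.968], [0.001, -1.0, 0.0]]
force: [-2.2, -2.0, 8.5]
opening: 0.004
```

Request:
arm_command(translation=[[-0.04,0.003,0],[-0.08,0.003,0],[-0.12,0.003,0],[-0.14,0.003,0],[-0.14,0.003,0]], rotation=[[0,0,0],[0,0,0],[0,0,0],[0,0,0],[0,0,0]], grip=[1,1,1,1,1])

```text
time_s: 15.4
position: [0.5501, -0.0488, 0.0693]
tcp_rot: [[-0.967, -0.0, 0.253], [-0.253, -0.001, -0.967], [0.0, -1.0, 0.001]]
force: [-1.3, -1.0, 7.4]
opening: 0.004
```

```bash
python3 jw.py
```

```text
[ 0.5501 -0.0488  0.0693] [-1.3 -1.   7.4]
rise/fall: [(np.float64(-30.5), -15.8), (np.float64(-28.5), 36.8), (np.float64(1.0), -8.6), (np.float64(14.5), -20.8), (np.float64(16.0), 23.9), (np.float64(75.5), -31.3), (np.float64(78.0), 23.4)]
rise/fall: [(np.float64(-30.5), -14.2), (np.float64(-28.5), 35.6), (np.float64(2.0), 11.9), (np.float64(15.0), -26.2), (np.float64(16.5), 14.6), (np.float64(73.5), -9.8), (np.float64(78.0), 21.8), (np.float64(89.0), -9.0)]
rise/fall: [(np.float64(-29.0), 14.0), (np.float64(-21.5), 12.0), (np.float64(0.5), -9.7), (np.float64(14.0), -20.9), (np.float64(15.5), 23.1), (np.float64(37.0), -20.4), (np.float64(56.0), 20.7), (np.float64(75.0), -25.6), (np.float64(77.5), 23.8)]
```

Request:
arm_command(translation=[[0,-0.06,0],[0,-0.1,0],[0.13,-0.1,0],[0.235,-0.1,0],[0.235,-0.1,0]], rotation=[[0,0,0],[0,0,0],[0,0,0],[0,0,0],[0,0,0]], grip=[1,1,1,1,1])

```text
time_s: 15.95
position: [0.5293, -0.053, 0.0762]
tcp_rot: [[-0.968, -0.003, 0.251], [-0.251, 0.001, -0.968], [0.003, -1.0, -0.002]]
force: [-0.3, -0.1, 0.8]
opening: 0.004
```

Request:
arm_command(translation=[[0,0.04,0],[0,0.08,0],[0,0.097,0],[0,0.097,0],[0,0.097,0]], rotation=[[0,0,0],[0,0,0],[0,0,0],[0,0,0],[0,0,0]], grip=[1,1,1,1,1])

```text
time_s: 16.45
position: [0.5321, -0.0533, 0.0693]
tcp_rot: [[-0.968, 0.0, 0.252], [-0.252, -0.0, -0.968], [-0.0, -1.0, 0.0]]
force: [-1.3, -0.6, 5.5]
opening: 0.009
```

Request:
arm_command(translation=[[0,0.008,0],[0,0.014,0],[-0.04,0.016,0],[-0.08,0.018,0],[-0.1,0.018,0]], rotation=[[0,0,0],[0,0,0],[0,0,0],[0,0,0],[0,0,0]], grip=[1,1,1,1,1])

```text
time_s: 16.95
position: [0.5396, -0.0514, 0.0683]
tcp_rot: [[-0.968, -0.0, 0.253], [-0.253, -0.001, -0.968], [0.0, -1.0, 0.001]]
force: [-3.0, -1.4, 8.8]
opening: 0.004
```

Request:
arm_command(translation=[[-0.04,0.006,0],[-0.08,0.009,0],[-0.11,0.012,0],[-0.13,0.012,0],[-0.13,0.012,0]], rotation=[[0,0,0],[0,0,0],[0,0,0],[0,0,0],[0,0,0]], grip=[1,1,1,1,1])

```text
time_s: 17.45
position: [0.5495, -0.049, 0.0674]
tcp_rot: [[-0.967, -0.0, 0.253], [-0.253, -0.001, -0.967], [0.001, -1.0, 0.001]]
force: [-2.5, -2.1, 9.3]
opening: 0.009
```

```bash
python3 jw.py; python3 -c "
import numpy as np,cv2
c=np.load('cj.npy',allow_pickle=True).item(); cv2.imwrite('pics/m.png',cv2.resize(c['image'][70:280,130:410],(800,600),interpolation=2))"
```

```text
[ 0.5495 -0.049   0.0674] [-2.5 -2.1  9.3]
rise/fall: [(np.float64(-30.5), -15.7), (np.float64(-28.5), 35.4), (np.float64(19.5), -12.9), (np.float64(21.0), 14.9), (np.float64(75.5), -28.2), (np.float64(78.0), 22.5)]
rise/fall: [(np.float64(-30.5), -15.9), (np.float64(-28.5), 29.7), (np.float64(7.0), 11.0), (np.float64(19.5), -20.8), (np.float64(21.0), 10.7), (np.float64(73.0), -10.5), (np.float64(78.0), 23.3), (np.float64(89.0), -9.0)]
rise/fall: [(np.float64(-29.0), 11.8), (np.float64(-22.0), 14.8), (np.float64(5.5), -7.8), (np.float64(19.0), -14.2), (np.float64(20.5), 18.7), (np.float64(41.0), -22.2), (np.float64(59.5), 20.2), (np.float64(75.0), -27.8), (np.float64(77.5), 25.0)]
```

View pics/m.png

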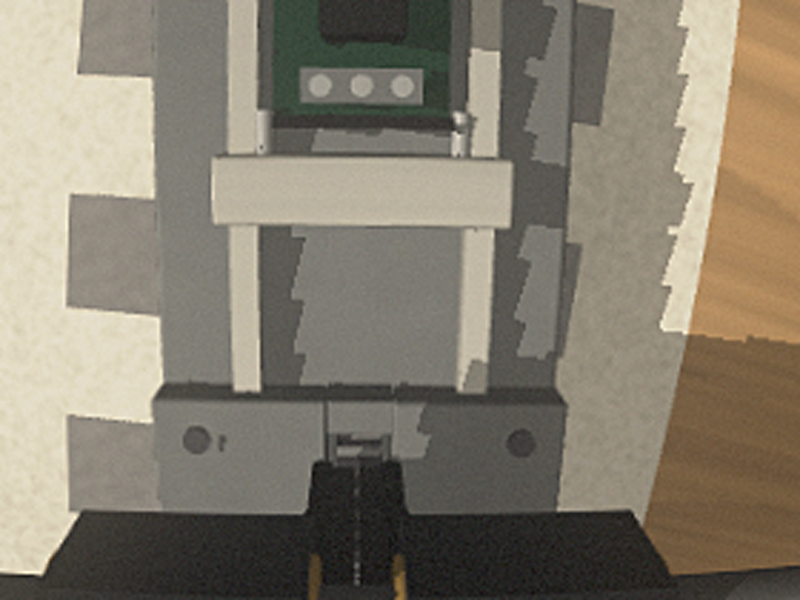

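The picture shows the black pad (rows 118–130) at the board's rear edge and the board square between the lips. Next, how far block, pad and board are apart.

```bash
python3 - <<'E'
from h import *
c=np.load('cj.npy',allow_pickle=True).item()
a=np.radians(14.6); X=np.array([np.cos(a),np.sin(a)]); s=np.array([.5416,-.0510])
g=lambda x,y,z: ((at(c,np.array([x*.35+130,y*.35+70]),z)[:2]-s)@X*1e3-62).round(1)
print('board rear',g(360,117,.032),'pad front@.039',g(360,118,.039),'pad back@.039',g(360,130,.039),'blk F',g(360,156,.042),'blk B',g(360,225,.042),'deck',g(360,401,.04),g(250,401,.04))
im=c['image']; gg=cv2.cvtColor(im,6).astype(int); print(gg[100:130,250:262].mean(1).round().astype(int))
cc=np.load('c3.npy',allow_pickle=True)
o,_=ray(c,(254,197)); print('cam holder x',(o[:2]-s)@X*1e3-62,o[2])
E
```

```text
board rear 26.9 pad front@.039 26.9 pad back@.039 24.5 blk F 19.5 blk B 6.0 deck -31.5 -31.5
[144 142 139 126 116 112  75  57  68  72  59  56  57  57  59  84  98 117
 122 122 121 122 126  91  77 154 182 175 176 176]
cam holder x 30.328859868346242 0.20740039831697143
```

Origin is about 30.5–31, so the pad is just beginning to compress. One more stroke of about 9 mm, then measure again.

Request:
arm_command(translation=[[0,-0.06,0],[0,-0.1,0],[0.1,-0.1,0],[0.18,-0.1,0],[0.18,-0.1,0]], rotation=[[0,0,0],[0,0,0],[0,0,0],[0,0,0],[0,0,0]], grip=[1,1,1,1,1])

```text
time_s: 18.0
position: [0.5337, -0.052, 0.074]
tcp_rot: [[-0.968, -0.003, 0.252], [-0.252, 0.001, -0.968], [0.003, -1.0, -0.002]]
force: [0.1, -0.0, 0.1]
opening: 0.004
```

Request:
arm_command(translation=[[0,0.04,0],[0,0.08,0],[0,0.1,0],[0,0.1,0],[0,0.1,0]], rotation=[[0,0,0],[0,0,0],[0,0,0],[0,0,0],[0,0,0]], grip=[1,1,1,1,1])

```text
time_s: 18.5
position: [0.5359, -0.0523, 0.0673]
tcp_rot: [[-0.968, 0.001, 0.252], [-0.252, -0.0, -0.968], [-0.0, -1.0, 0.0]]
force: [-1.9, -0.4, 9.8]
opening: 0.009
```

Request:
arm_command(translation=[[0,0.006,0],[-0.03,0.009,0],[-0.06,0.011,0],[-0.08,0.012,0],[-0.08,0.012,0]], rotation=[[0,0,0],[0,0,0],[0,0,0],[0,0,0],[0,0,0]], grip=[1,1,1,1,1])

```text
time_s: 19.0
position: [0.5415, -0.0509, 0.0665]
tcp_rot: [[-0.967, -0.001, 0.253], [-0.253, -0.001, -0.967], [0.001, -1.0, 0.0]]
force: [-2.7, -1.8, 11.7]
opening: 0.004
```

```bash
python3 jw.py; python3 -c "
import numpy as np,cv2
c=np.load('cj.npy',allow_pickle=True).item(); gg=cv2.cvtColor(c['image'],6).astype(int); print(gg[95:135,250:262].mean(1).round().astype(int))"
```

```text
[ 0.5415 -0.0509  0.0665] [-2.7 -1.8 11.7]
rise/fall: [(np.float64(-30.5), -15.7), (np.float64(-28.5), 36.9), (np.float64(7.5), -9.6), (np.float64(8.5), 8.7), (np.float64(20.5), -9.1), (np.float64(22.0), 11.9), (np.float64(75.0), -29.3), (np.float64(78.0), 22.6), (np.float64(84.0), -55.0)]
rise/fall: [(np.float64(-30.5), -15.9), (np.float64(-28.5), 36.2), (np.float64(8.5), 14.2), (np.float64(21.0), -12.9), (np.float64(72.5), -10.7), (np.float64(78.0), 24.1), (np.float64(84.0), -54.7)]
rise/fall: [(np.float64(-31.0), -8.6), (np.float64(-29.0), 26.0), (np.float64(20.0), -8.3), (np.float64(21.5), 10.6), (np.float64(40.0), -19.5), (np.float64(59.0), 18.0), (np.float64(74.5), -27.2), (np.float64(77.5), 21.6), (np.float64(84.5), -53.2)]
[ 68  58  56  57  56  62  86  86 111 124 122 108 126 168 176 174 174 175
 177 178 177 178 177 177 179 179 180 178 177 176 177 178 179 181 183 185
 150  90 120 125]
```

Request:
arm_command(translation=[[-0.025,0.002,0],[-0.045,0.003,0],[-0.055,0.003,0],[-0.055,0.003,0]], rotation=[[0,0,0],[0,0,0],[0,0,0],[0,0,0]], grip=[1,1,1,1])

```text
time_s: 19.45
position: [0.5453, -0.0499, 0.0662]
tcp_rot: [[-0.967, -0.002, 0.253], [-0.253, -0.001, -0.967], [0.002, -1.0, 0.0]]
force: [-3.6, -1.6, 11.5]
opening: 0.007
```

Request:
arm_command(translation=[[0,-0.06,0],[0,-0.25,0],[0,-0.5,0],[0,-0.5,0],[0,-0.5,0]], rotation=[[0,0,0],[0,0,0],[0,0,0],[0,0,0],[0,0,0]], grip=[1,1,1,1,1])

```text
time_s: 19.95
position: [0.5464, -0.0495, 0.1052]
tcp_rot: [[-0.968, 0.001, 0.252], [-0.252, -0.0, -0.968], [-0.001, -1.0, 0.0]]
force: [0.5, -0.0, -0.6]
opening: 0.01
```

```bash
python3 jw.py; python3 -c "
import numpy as np,cv2
c=np.load('cj.npy',allow_pickle=True).item(); cv2.imwrite('pics/n.png',cv2.resize(c['image'][60:240,160:360],(800,720),interpolation=2)[:600])"
```

```text
[ 0.5464 -0.0495  0.1052] [ 0.5 -0.  -0.6]
rise/fall: [(np.float64(-31.0), -15.4), (np.float64(-29.0), 36.8), (np.float64(21.5), -9.7), (np.float64(23.5), 12.0), (np.float64(76.0), -25.9), (np.float64(78.0), 22.6)]
rise/fall: [(np.float64(-31.0), -14.1), (np.float64(-29.0), 35.9), (np.float64(9.5), 7.6), (np.float64(22.0), -11.8), (np.float64(73.5), -10.1), (np.float64(78.0), 22.7), (np.float64(89.0), -7.7)]
rise/fall: [(np.float64(-31.5), -15.5), (np.float64(-29.5), 30.7), (np.float64(8.0), -10.8), (np.float64(9.0), 8.4), (np.float64(21.0), -7.7), (np.float64(22.5), 11.7), (np.float64(40.5), -19.5), (np.float64(59.5), 17.8), (np.float64(75.0), -28.5), (np.float64(77.5), 23.5)]
```

View pics/n.png

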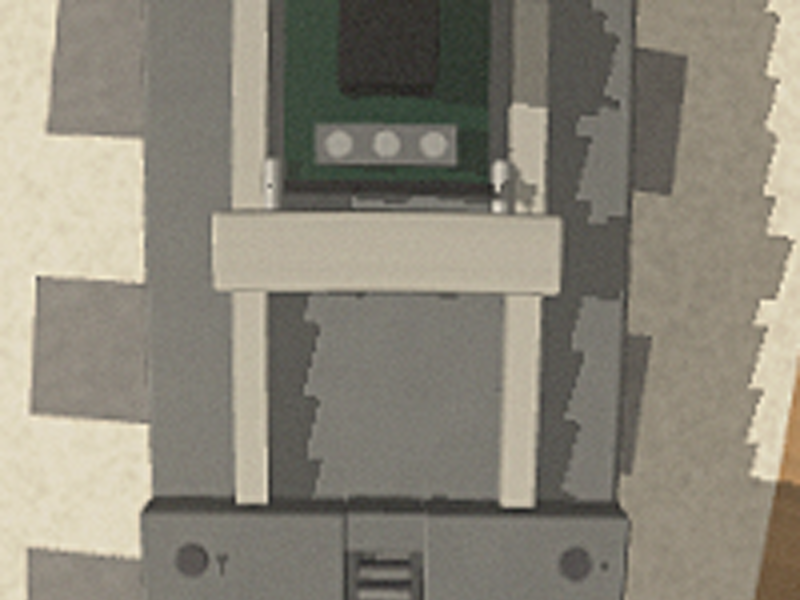

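The picture shows the board square and clamped, with the pad strip (rows 180–208) clearly compressed between the board's rear edge (about 180) and the block's front (212). One numeric check before handing in.

```bash
python3 - <<'E'
from h import *
c=np.load('cj.npy',allow_pickle=True).item()
a=np.radians(14.6); X=np.array([np.cos(a),np.sin(a)]); s=np.array([.5416,-.0510])
g=lambda x,y,z: ((at(c,np.array([x/4+160,y/4+60]),z)[:2]-s)@X*1e3-62).round(1)
print('board rear@.032',g(385,180,.032),'pad front@.039',g(385,182,.039),'blkF',g(385,212,.042),'blkB',g(385,291,.042),'deck',g(385,512,.04))
G=cv2.cvtColor(c['image'],6).astype(np.float32)
Y=np.array([-X[1],X[0]])
xs=np.arange(60,86,1.)
for yo in(-12,0,12):
    q=proj(c,[np.r_[s+X*(x+62)/1e3+Y*yo/1e3,.034] for x in xs]).astype(np.float32); print(list(zip(xs.astype(int).tolist(),cv2.remap(G,q[:,:1],q[:,1:],1)[:,0].astype(int).tolist())))
cv2.imwrite('pics/o.png',cv2.resize(c['image'][0:110,180:340],(800,550),interpolation=2))
E
```

```text
board rear@.032 27.4 pad front@.039 27.0 blkF 22.0 blkB 8.3 deck -31.4
[(60, 56), (61, 63), (62, 65), (63, 68), (64, 66), (65, 65), (66, 67), (67, 71), (68, 65), (69, 69), (70, 70), (71, 61), (72, 60), (73, 68), (74, 69), (75, 68), (76, 70), (77, 71), (78, 87), (79, 89), (80, 151), (81, 170), (82, 172), (83, 173), (84, 174), (85, 173)]
[(60, 49), (61, 51), (62, 54), (63, 48), (64, 53), (65, 53), (66, 52), (67, 64), (68, 68), (69, 66), (70, 65), (71, 72), (72, 98), (73, 140), (74, 154), (75, 92), (76, 66), (77, 66), (78, 89), (79, 89), (80, 147), (81, 167), (82, 166), (83, 172), (84, 173), (85, 174)]
[(60, 68), (61, 71), (62, 66), (63, 69), (64, 70), (65, 71), (66, 68), (67, 70), (68, 69), (69, 69), (70, 70), (71, 70), (72, 69), (73, 71), (74, 67), (75, 71), (76, 58), (77, 67), (78, 89), (79, 83), (80, 141), (81, 165), (82, 167), (83, 171), (84, 175), (85, 174)]
```

View pics/o.png

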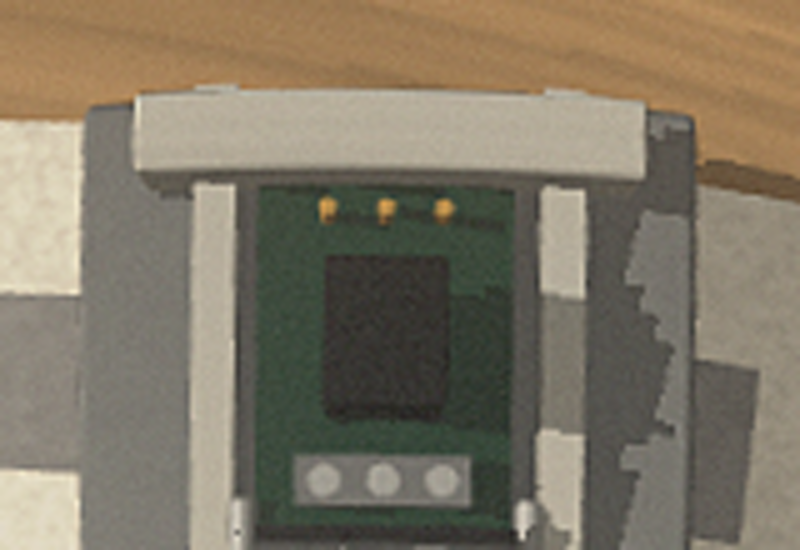

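The board is flush against the fixed jaw, square and centred between the lips. Pad compression works out at about 3–4 mm, and the robot is clear, so I'm handing in.

```bash
python3 -c "
from h import *
print(bot.read_state()['time_s'],np.round(bot.read_state()['force'],1)); print(bot.hand_in())"
```

```text
20.0 [-0.7 -0.8  0. ]
the job is handed in; nothing more can be done
None
```

The relay board is clamped in the holder and the job is handed in at 20 s of robot time; no verdict was reported. I set the board (green, black block) flat in the nest, let go, and closed the jaw with four strokes of the closed fingertips on the thumbwheel. The highest press I read on the wheel was about 12 N.

**Last checks:**
- **Seating:** the last wrist picture shows the board square, between the lips and flush against the fixed jaw.
- **Pad:** pushed in about 3 to 4 mm. The direct picture measurement gave 3.6–4.0 mm, the jaw position about 3.0 mm and the rim travel about 3.7 mm. All three are inside the allowed 1.8–5.2 mm.
- **Clear of contact:** the arm was about 39 mm above the wheel, with only sensor noise on the force reading.

**Disagreements and gaps:**
- Holder positions measured from the wrist camera were about 2 mm off, so I relied on relative distances.
- The rim force rose less on clamping than the task text suggested, at about 3–4 N against up to 6.5 N.
- I did not re-measure the bystanders. The arm passed over or beside them, and no force reading suggested it had touched one.

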